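Tip the slumped plaster bats back in the drying rack

TASK

In the drying rack two white plaster bats have slumped forward against the front rail, on the robot's side. With the fingertips, gently push each of them over from the front until it leans back on the rear rail, as the dark wooden bat already does, keeping its foot in its own place in the groove. Only push: lift no bat out of the groove, and leave the wooden bat and everything else on the table where it is.

Things in the scene. Friction and masses are not known exactly. Their poses are not given: they have to be found in the camera images.
- rack: fixed wooden drying rack, base 130 (x) x 430 (y) x 20 mm high, three bays centred at x = 0, y = -135, 0, +135 mm, with 42 mm high divider blocks between them and cheeks 110 x 16 mm, 128 mm high, at y = +-207 mm. Origin: centre of its underside, on the table; x from its front (robot's side) to its rear, y along its length, z up
- groove (a point): middle of the rack's groove, on the base board, 20 mm above the table. The bats' lower edges stand here, between two lips 10 mm high at x = +-13 to +-25 mm
- front_rail (a point): middle of the front rail's axis: round bar of 12 mm diameter along the rack's y, 42 mm in front (-x) of the groove's middle, axis 108 mm, top 114 mm above the table
- rear_rail (a point): middle of the rear rail's axis: the same bar 42 mm behind (+x) the groove's middle
- plaster_a: white plaster bat, a loose flat plate 14 (x) x 110 (y) x 150 (z) mm, about 260 g, ochre clay ring on each face. Origin: centre of its underside; z up along the plate, x normal to it (rack's front to rear), y along its width. In any bay; starts leaning 18 degrees forward on the front rail; pivots on its lower edge with 0.5 to 1 N at the top; past upright by 6 degrees it falls to the rear
- plaster_a_top (a point): middle of plaster_a's top end, 150 mm along its z. At the start about 165 mm above the table and 46 mm in front of the groove's middle; the plate's front face is free above the front rail
- plaster_b: white plaster bat, a loose flat plate 14 (x) x 110 (y) x 150 (z) mm, about 260 g, ochre clay ring on each face. Origin: centre of its underside; z up along the plate, x normal to it (rack's front to rear), y along its width. In any bay; starts leaning 18 degrees forward on the front rail; pivots on its lower edge with 0.5 to 1 N at the top; past upright by 6 degrees it falls to the rear
- plaster_b_top (a point): middle of plaster_b's top end, 150 mm along its z. At the start about 165 mm above the table and 46 mm in front of the groove's middle; the plate's front face is free above the front rail
- wood_bat: dark brown wooden bat, a loose flat plate 14 (x) x 110 (y) x 150 (z) mm, about 170 g, with two small dark pin holes. Origin: centre of its underside; z up along the plate, x normal to it (rack's front to rear), y along its width. It already leans about 18 degrees back on the rear rail, in any one of the three bays, and stays as it is
- wood_bat_top (a point): the middle of the top edge face of wood_bat, 150 mm along its z from its origin
- beaker: bystander: white ceramic cup, 72 mm wide, 85 mm high, beside the rack's +y end; origin under its centre
- yellow_bowl: bystander: ochre bowl, 110 mm wide, 50 mm high, beside the rack's -y end; origin under its centre
- glaze_jar: bystander: amber glass jar with black cap, 64 mm wide, 85 mm high, beyond the rack; origin under its centre
- kiln_prop: bystander: terracotta cylinder, 40 mm wide, 70 mm high, beyond the rack; origin under its centre
- brush: bystander: brush lying on the table behind the rack, towards its -y end; origin under it
- rib: bystander: flat wooden throwing rib, 133 x 45 x 8 mm, on the table behind the rack, towards its +y end; origin under it

How it is judged:
By the outcome, as a careful person would: the job done as asked, in the order asked, and still so for the second after the job is handed in, with the robot touching nothing.
It also fails if it takes over 48 s, if anything falls off the work surface, if the arm or the gripper's body presses on something with over 40 N, if the wrist force passes 120 N, or if a joint passes its speed limit or range.

ROBOT

A 6-joint arm with a two-finger parallel gripper is mounted at the origin on the work surface. World frame = base frame: x ahead of the robot, y to its left, z up, the work surface at z = 0. Lengths are in m, angles in rad, forces in N, time in s.
With the tool pointing down it reaches from about 0.225 to 0.875 m from the base axis. Payload 3.4 kg.
Tool frame: the origin (TCP) lies on the centre line of the jaws, within the pads' length; the fingertips stand 22 mm ahead of it and the grasp point (between the pads) lies 3 mm ahead of it; z points along the fingers, y is the line along which they close (so a half turn about z gives the same grasp; the last joint's range is limited). The gripper opens to 85 mm and grips with 20 to 120 N. Pads are 22 mm wide; open, the fingers measure 114 mm over their backs; the gripper's body (76 mm by 85 mm) begins 54 mm behind the grasp point. The pads swing forward as they close: fully open they stand 13 mm farther back than shut.
Start: joints at [1.048, 0.276, 1.505, -0, 1.361, -0.121], TCP at [0.225, 0.529, 0.231] pointing down, gripper open.
Joint ranges: [-2.89, 2.89], [-0.75, 2.08], [0.22, 2.7], [-1.18, 4.32], [0.11, 2.71], [-2.7, 2.7]. Speed limits (rad/s): [2.57, 2.57, 3.14, 3.14, 3.14, 3.14].

INTERFACE

Orientations are given as a unit quaternion [w, x, y, z].
In Python, from rig import manip gives the robot as it stands.
- The arm moves only by the tool pendant, called after ">>>" as name([rows], argument=value, ...), one row to a line, values as JSON. Schema: {"type":"object","properties":{"plan":{"type":"array","items":{"type":"array","items":{"type":"number"},"minItems":4,"maxItems":4},"minItems":1,"maxItems":5},"aperture":{"type":"number"},"squeeze":{"type":"number"},"only":{"type":"string"},"quiet":{"type":"boolean"},"lines":{"type":"string"}},"required":["plan"],"additionalProperties":false}. plan is a list of rows, 1 to 5 of them, each of 4 numbers: dx, dy, dz in m, then a turn about the tool's z in rad; each row shifts and turns the commanded pose from where the row before left it, along the tool's axes as they then stand; what a row does not reach is not made up. A row lasts 1/12 s, in which the tool goes at most 0.0417 m and 0.125 rad, less where a joint would pass 70% of its speed; a pose out of reach is approached as far as the arm can. aperture is the finger opening in m, set as the call begins (left out keeps the last). The fingers move at their own pace and stop on an object; squeeze is the grip in N (left out, the last holds). Time passes only in rows, so rows that do not move let the fingers close. The tool returns the time, the measured TCP pose, the force, the opening and the grip force at its end. only (a regular expression) keeps the lines of the reply that match it, lines (a string "A,B") keeps lines A to B, and quiet returns only ok. Input that does not fit is refused with a message, and nothing moves.
- manip.get_state(): the state, without advancing time (a new reading comes with each control period).
- manip.get_image(name): name is "scene" or "top" or "wrist"; returns a dict with "img" (384x512x3 uint8, red, green, blue), "camera_matrix" (3x3 intrinsics, pixels), "T" (4x4, takes a point from camera to world coordinates); the wrist camera has in their place "hand_eye" (4x4, takes a point from camera to tool coordinates, whose origin is the TCP and whose axes are the flange's). Camera axes: x right, y down, z forward; pixel columns grow to the right and rows downward; lengths in m; the calibration is good to about 2 mm. A picture is of the moment at which its call begins: read the wrist's pose just before it. There is no depth.
- manip.sign_off(): hands the job in; it is judged then, once.
The state is a dict: "clock": time; "qpos": joint angles; "qd": joint speeds; "effort": joint torques, N m; "position": TCP position; "ee_rot": TCP orientation; "contact_force": force on the tool from outside, world axes, zero at the start; "moment": the same for the moment, N m; "width": finger opening in m; "gripper_force": force on a finger pad.
Only numpy, scipy, OpenCV 4.12 (cv2) and the standard library are available. Lean on these libraries where they do the work, as an engineer would, in place of code of your own. Each camera call takes 0.05 s, during which the arm holds its last target. There are 200 camera calls.

## Working session

There is one attempt and no reset: what is moved stays moved. The work goes in short steps, Python scripts to look and compute and a tool call to move; the robot and the scene stay as the last step left them, time stands still between calls to the robot, and variables do not carry over. Pictures are saved under pics/ and viewed, at most 10 in all, crops included, and the job is handed in when it is done.

```bash
ls; mkdir -p pics; python3 - <<'E'
from rig import manip
import cv2,numpy as np
s=manip.get_state();print(s['clock'],s['position'],s['ee_rot'],s['width'])
for n in("scene","top"):
    d=manip.get_image(n);cv2.imwrite(f"pics/{n}0.png",d["img"][:,:,::-1]);np.savez(f"pics/{n}0.npz",K=d["camera_matrix"],T=d["T"],img=d["img"]);print(d["camera_matrix"],d["T"])
a=[cv2.imread(f"pics/{n}0.png") for n in("scene","top")]
E
```

```text
pics
rig.py
0.0 [0.22460846 0.52874176 0.23033394] [-2.93015912e-04  1.99563124e-01  9.79884549e-01 -8.62782201e-04] 0.08525167647345545
[[354.4149151    0.         253.8729461 ]
 [  0.         354.4149151  193.26929278]
 [  0.           0.           1.        ]] [[ 0.79563383  0.48172383 -0.36729955  0.99246392]
 [ 0.60559291 -0.64748846  0.46261855 -0.44714543]
 [-0.01496783 -0.59050897 -0.80689226  0.98320273]
 [ 0.          0.          0.          1.        ]]
[[387.72620517   0.         256.16613216]
 [  0.         387.72620517 187.27443061]
 [  0.           0.           1.        ]] [[-0.04890216 -0.97749668  0.20520434  0.40955856]
 [-0.99878925  0.04675801 -0.01528795  0.04168366]
 [ 0.00534897 -0.2057035  -0.97859974  1.11427653]
 [ 0.          0.          0.          1.        ]]
```

View pics/scene0.png

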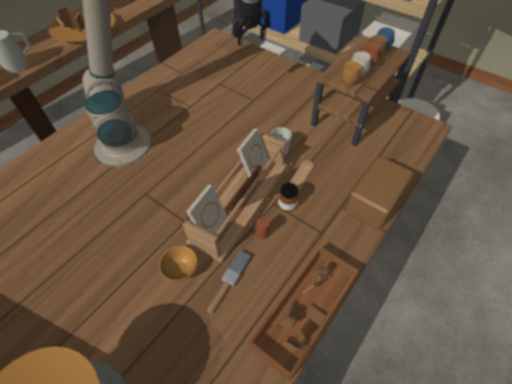

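View pics/top0.png

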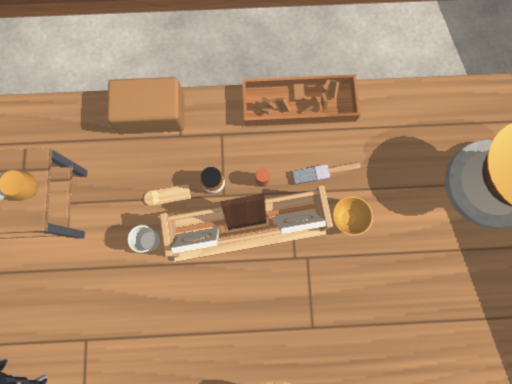

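The top view shows the plaster bats in the outer bays, near (195,240) and (300,222). The wooden bat is in the middle near (245,212), and the rack is slightly yawed. Next I'll mask the white edges and enlarge the crop.

```bash
cat > h.py <<'E'
import numpy as np,cv2
def ray(d,u,v,z):
    K,T=d["K"],d["T"];r=T[:3,:3]@np.linalg.solve(K,[u,v,1.]);o=T[:3,3]
    return o+r*(z-o[2])/r[2]
def proj(d,P):
    T=np.linalg.inv(d["T"]);p=T[:3,:3]@np.asarray(P)+T[:3,3];q=d["K"]@p;return q[:2]/q[2]
E
python3 - <<'E'
from h import *
d=np.load("pics/top0.npz");im=d["img"]
hsv=cv2.cvtColor(im,cv2.COLOR_RGB2HSV)
m=((hsv[...,1]<60)&(hsv[...,2]>110)).astype(np.uint8);m[:, :165]=0;m[:,335:]=0;m[:195]=0;m[270:]=0
n,l,st,c=cv2.connectedComponentsWithStats(m)
for i in range(1,n):
    if st[i,4]>60:
        p=np.argwhere(l==i)[:,::-1].astype(np.float32);r=cv2.minAreaRect(p);b=cv2.boxPoints(r)
        print(st[i],r);print([ray(d,*q,.165)[:2].round(4).tolist() for q in b])
cv2.imwrite("pics/c.png",cv2.resize(im[180:270,140:340,::-1],None,fx=4,fy=4,interpolation=cv2.INTER_CUBIC))
E
```

```text
[275 211  51  23 688] ((300.0810852050781, 221.4864959716797), (17.426292419433594, 48.99089813232422), 80.53767395019531)
[[0.5319, -0.0146], [0.5462, -0.1352], [0.5034, -0.1387], [0.4895, -0.0191]]
[171 228  48  25 710] ((194.81210327148438, 240.26846313476562), (17.262676239013672, 49.9343147277832), 79.99201965332031)
[[0.4975, 0.2454], [0.5128, 0.1253], [0.4712, 0.1192], [0.4562, 0.2383]]
```

View pics/c.png

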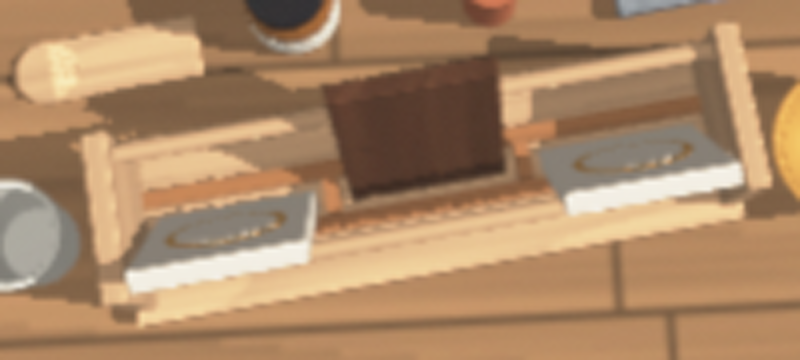

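The enlarged crop shows each bat's bright top edge. In crop pixels, the front-top edge of the left bat runs about (131,291)-(313,254), and the right bat's about (571,212)-(741,175).

```bash
python3 - <<'E'
from h import *
from rig import manip
from scipy.spatial.transform import Rotation as R
d=np.load("pics/top0.npz")
s=manip.get_state();Rm=R.from_quat(s['ee_rot'],scalar_first=True).as_matrix();p=s['position'];print(Rm.round(3))
f=lambda u,v,z:ray(d,140+u/4-.375,180+v/4-.375,z)
E_={}
for n,(a,b) in dict(A=((131,291),(313,254)),B=((571,212),(741,175))).items():
    P,Q=f(*a,.163),f(*b,.163);E_[n]=(P+Q)/2;print(n,P,Q,np.linalg.norm(P-Q),np.degrees(np.arctan2(*(P-Q)[1::-1])),(P+Q)/2)
y=E_['A']-E_['B'];print(np.linalg.norm(y));y/=np.linalg.norm(y);x=np.array([y[1],-y[0],0]);print("x",x,"y",y)
print("turn",np.arctan2((Rm[:,1]@x),(Rm[:,1]@y)))
# check rail at z .114/.108 & cheeks tops
for n in E_:
    t=E_[n]-x*.05; t[2]=.26; print(n,"pre",t,"tool delta now",Rm.T@(t-p))
E
```

```text
[[-0.92   0.391 -0.001]
 [ 0.391  0.92  -0.001]
 [ 0.    -0.002 -1.   ]]
A [0.4579972 0.2371455 0.163    ] [0.4748426  0.12663625 0.163     ] 0.11178579179613701 98.66712628628898 [0.4664199  0.18189087 0.163     ]
B [ 0.49266645 -0.03171306  0.163     ] [ 0.51026404 -0.13766244  0.163     ] 0.10740085967802637 99.43041198034942 [ 0.50146524 -0.08468775  0.163     ]
0.26887234547814653
x [0.9914691  0.13034193 0.        ] y [-0.13034193  0.9914691   0.        ]
turn 0.5325267178397252
A pre [0.41684645 0.17537378 0.26      ] tool delta now [-0.31511236 -0.25015183 -0.0292254 ]
B pre [ 0.45189179 -0.09120485  0.26      ] tool delta now [-0.45162209 -0.4817923  -0.02887039]
```

>>> pendant([
  [-0.03,-0.024,0,0],
  [-0.03,-0.024,0,0],
  [-0.03,-0.024,0,0],
  [-0.03,-0.024,0,0],
  [-0.03,-0.024,0,0],
], aperture=0, squeeze=20)

```text
clock: 0.52
position: [0.3161, 0.3584, 0.2308]
ee_rot: [-0.0, 0.199, 0.98, -0.0]
contact_force: [-0.1, 0.2, 1.1]
width: 0.0256
gripper_force: 0.0
```

>>> pendant([
  [-0.03,-0.024,0,0],
  [-0.03,-0.024,0,0],
  [-0.03,-0.024,0,0],
  [-0.03,-0.024,0,0],
  [-0.03,-0.024,0,0],
])

```text
clock: 0.93
position: [0.4073, 0.1892, 0.2311]
ee_rot: [-0.0, 0.199, 0.98, 0.0]
contact_force: [-0.2, 1.0, -0.3]
width: -0.0007
gripper_force: 0.0
```

>>> pendant([
  [0,0,0,-0.11],
  [0,0,0,-0.11],
  [0,0,0,-0.11],
  [0,0,0,-0.11],
  [0,0,0,-0.1],
])

```text
clock: 1.35
position: [0.4069, 0.1907, 0.2308]
ee_rot: [-0.0, -0.071, 0.997, -0.0]
contact_force: [-0.0, -0.3, 1.1]
width: -0.0001
gripper_force: 0.0
```

>>> pendant([
  [0,0,0,0],
])

```text
clock: 1.43
position: [0.4069, 0.1908, 0.2308]
ee_rot: [-0.0, -0.07, 0.998, -0.0]
contact_force: [0.2, -0.0, -0.5]
width: -0.0003
gripper_force: 0.0
```

```bash
cat > w.py <<'E'
from h import *
from rig import manip
from scipy.spatial.transform import Rotation as R
import sys
s=manip.get_state();Rm=R.from_quat(s['ee_rot'],scalar_first=True).as_matrix();p=s['position']
y=np.array([-.137,.9906,0]);x=np.array([.9906,.137,0])
e=dict(A=[.4664,.1819,.163],B=[.5015,-.0847,.163])[sys.argv[1]]
d=np.array(e)-p
print("yaw err",np.degrees(np.arctan2(Rm[:,1]@x,Rm[:,1]@y)),"to edge in rack xyz",d@x,d@y,d[2],"tool",Rm.T@d,"toolx",Rm[:,0])
E
python3 w.py A
```

```text
yaw err -0.11401231043321919 to edge in rack xyz 0.05775964521166056 -0.016952377161288612 -0.06783926619422001 tool [-0.05778334 -0.01706098  0.06779031] toolx [-9.90296656e-01 -1.38966800e-01  8.72933099e-04]
```

>>> pendant([
  [0,-0.004,0.02,0],
  [0,-0.004,0.02,0],
  [0,-0.005,0.02,0],
  [0,-0.004,0.009,0],
  [0,0,0,0],
])

```text
clock: 1.85
position: [0.4077, 0.1732, 0.1602]
ee_rot: [-0.003, -0.068, 0.998, -0.001]
contact_force: [-0.1, -0.0, -0.2]
width: 0.0001
gripper_force: 0.0
```

>>> pendant([
  [-0.01,0,0,0],
  [-0.01,0,0,0],
  [-0.01,0,0,0],
  [-0.004,0,0,0],
  [0,0,0,0],
])

```text
clock: 2.27
position: [0.4455, 0.1794, 0.1628]
ee_rot: [0.001, -0.069, 0.998, 0.0]
contact_force: [0.0, -0.4, -0.0]
width: -0.0
gripper_force: 0.0
```

>>> pendant([
  [-0.005,0,0,0],
  [-0.005,0,0,0],
  [-0.005,0,0,0],
  [-0.005,0,0,0],
  [-0.005,0,0,0],
])

```text
clock: 2.68
position: [0.4686, 0.1825, 0.1648]
ee_rot: [0.001, -0.069, 0.998, 0.0]
contact_force: [-4.8, -2.1, 21.6]
width: -0.0001
gripper_force: 10.7
```

```bash
python3 w.py A
python3 - <<'E'
from rig import manip
import cv2
for n in("scene","wrist"):
    d=manip.get_image(n)["img"]
    if n=="scene": d=cv2.resize(d[110:270,140:320],None,fx=3,fy=3)
    cv2.imwrite(f"pics/{n}1.png",cv2.resize(d,(400,300))[:,:,::-1])
cv2.imwrite("pics/both1.png",cv2.hconcat([cv2.imread("pics/scene1.png"),cv2.imread("pics/wrist1.png")]))
E
```

```text
yaw err -0.05459981743837855 to edge in rack xyz -0.002224886114724085 -0.00026438790871033884 -0.0018435075621181796 tool [ 0.00222829 -0.00026249  0.00183958] toolx [-0.99043911 -0.13793955 -0.00174859]
```

View pics/both1.png

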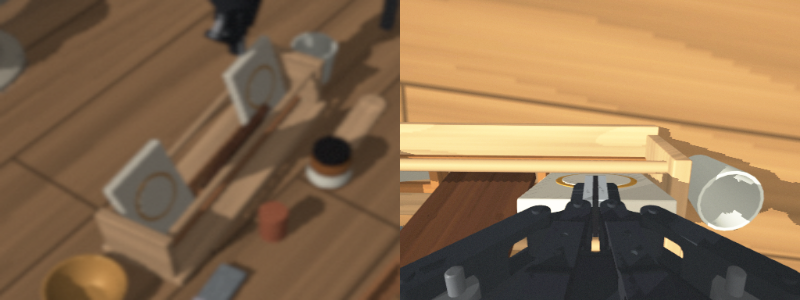

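The scene half shows the bat still leaning forward with the gripper at its top, around (240,40). In the wrist half the shut tips, at about (595,190), seem to overlap the bat's top edge. The 21 N upward force is unexpected, so I'll back off and look at the contact geometry.

>>> pendant([
  [0.01,0,0,0],
  [0.015,0,0,0],
  [0.015,0,0,0],
  [0,0,0,0],
  [0,0,0,0],
])

```text
clock: 3.2
position: [0.4282, 0.1769, 0.1623]
ee_rot: [0.0, -0.069, 0.998, 0.0]
contact_force: [-1.5, 0.1, 0.1]
width: -0.0004
gripper_force: 0.0
```

```bash
python3 w.py A
python3 - <<'E'
from rig import manip
import cv2
from h import *
from scipy.spatial.transform import Rotation as R
s=manip.get_state();Tt=np.eye(4);Tt[:3,:3]=R.from_quat(s['ee_rot'],scalar_first=True).as_matrix();Tt[:3,3]=s['position']
w=manip.get_image("wrist");dw=dict(K=w["camera_matrix"],T=Tt@w["hand_eye"],img=w["img"])
np.savez("pics/wrist2.npz",**dw)
print("camera at",dw["T"][:3,3],"axis",dw["T"][:3,2],"tip px",proj(dw,(Tt@[0,0,.022,1])[:3]))
t=manip.get_image("top");i=cv2.resize(t["img"][180:280,140:300],(400,250))
o=np.zeros((300,400,3),np.uint8);o[:250]=i
cv2.imwrite("pics/both2.png",cv2.hconcat([o,cv2.resize(w["img"],(400,300))])[:,:,::-1])
E
```

```text
yaw err -0.05626204018275042 to edge in rack xyz 0.03850904234364023 -0.0002327798508783755 0.0006715962903987849 tool [-0.03850819 -0.00027049 -0.00064209] toolx [-9.90436312e-01 -1.37968560e-01 -7.67156640e-04]
camera at [0.36366683 0.16798061 0.30507359] axis [ 0.25683954  0.03680019 -0.96575318] tip px [249.26296279 224.99219067]
```

View pics/both2.png

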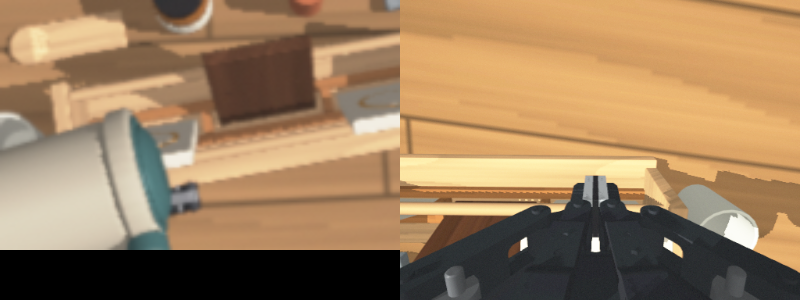

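The top half is mostly the arm, with bat A's corner still visible at (190,140). The wrist half has "up" towards the robot, with the fingers hiding the bat. I'll project the expected bat corners into these views to check its lean.

```bash
python3 - <<'E'
from h import *
d=dict(np.load("pics/wrist2.npz"));t=dict(np.load("pics/top0.npz"))
x=np.array([.9906,.137,0]);y=np.array([-.137,.9906,0])
g=np.array([.4664,.1819,0])+x*.053
for a in(-18,0,18):
  for w in(-.055,.055):
    for fx,nm in((-.007,"front"),(.007,"rear")):
      c,s=np.cos(np.radians(a)),np.sin(np.radians(a))
      P=g+x*(fx*c+.15*s)+y*w+[0,0,.02+.15*c-fx*s]
      q=proj(d,P);r=proj(t,P)
      print(a,w,nm,"z%.3f"%P[2],"wristview",(400+q[0]*400/512).round(),(q[1]*300/384).round(),"topcrop",((r-[140,180])*2.5).round())
for nm,P in dict(frontrail=g-x*.042+[0,0,.108],rearrail=g+x*.042+[0,0,.108],basefront=g-x*.065+[0,0,.02]).items():
  q=proj(d,P);r=proj(t,P);print(nm,(400+q[0]*400/512).round(),(q[1]*300/384).round(),((r-[140,180])*2.5).round())
E
```

```text
-18 -0.055 front z0.160 wristview 519.0 235.0 topcrop [194. 159.]
-18 -0.055 rear z0.165 wristview 518.0 255.0 topcrop [191. 145.]
-18 0.055 front z0.160 wristview 670.0 236.0 topcrop [ 82. 180.]
-18 0.055 rear z0.165 wristview 670.0 255.0 topcrop [ 79. 166.]
0 -0.055 front z0.170 wristview 520.0 297.0 topcrop [185. 112.]
0 -0.055 rear z0.170 wristview 521.0 312.0 topcrop [183.  98.]
0 0.055 front z0.170 wristview 668.0 297.0 topcrop [ 74. 132.]
0 0.055 rear z0.170 wristview 667.0 312.0 topcrop [ 71. 118.]
18 -0.055 front z0.165 wristview 527.0 337.0 topcrop [178.  66.]
18 -0.055 rear z0.160 wristview 529.0 344.0 topcrop [177.  54.]
18 0.055 front z0.165 wristview 661.0 337.0 topcrop [68. 86.]
18 0.055 rear z0.160 wristview 659.0 344.0 topcrop [67. 74.]
frontrail 594.0 211.0 [144. 162.]
rearrail 594.0 282.0 [132.  82.]
basefront 595.0 161.0 [159. 187.]
```

>>> pendant([
  [0,0,-0.012,0],
  [-0.01,0,0,0],
  [-0.01,0,0,0],
  [-0.004,0,0,0],
  [-0.004,0,0,0],
])

```text
clock: 3.72
position: [0.4574, 0.1808, 0.1736]
ee_rot: [-0.0, -0.069, 0.998, -0.0]
contact_force: [0.5, 0.0, 0.0]
width: -0.0002
gripper_force: 0.0
```

>>> pendant([
  [-0.004,0,-0.001,0],
  [-0.004,0,-0.001,0],
  [-0.004,0,-0.001,0],
  [0,0,0,0],
])

```text
clock: 4.05
position: [0.469, 0.1825, 0.1773]
ee_rot: [0.001, -0.069, 0.998, 0.0]
contact_force: [-0.6, 0.3, 0.2]
width: 0.0001
gripper_force: 0.0
```

>>> pendant([
  [-0.004,0,-0.001,0],
  [-0.004,0,-0.001,0],
  [0,0,0,0],
])

```text
clock: 4.3
position: [0.4769, 0.1836, 0.1796]
ee_rot: [0.001, -0.069, 0.998, 0.0]
contact_force: [0.6, -0.8, 0.2]
width: 0.0
gripper_force: 0.0
```

```bash
python3 w.py A
```

```text
yaw err -0.044830149666547345 to edge in rack xyz -0.010641661822936856 -0.0002576058428469556 -0.01656703980836388 tool [ 0.0106678  -0.00025156  0.01655012] toolx [-0.99046288 -0.1377707  -0.00158503]
```

```bash
cat > v.py <<'E'
from rig import manip
import cv2,sys
n=sys.argv[1]
s=manip.get_image("scene")["img"];w=manip.get_image("wrist")["img"]
cv2.imwrite(f"pics/{n}.png",cv2.hconcat([cv2.resize(s[120:250,170:310],(420,390),interpolation=cv2.INTER_CUBIC),cv2.resize(w[120:384],(380,390))])[:,:,::-1])
E
python3 v.py v3
```

```text
(no output)
```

View pics/v3.png

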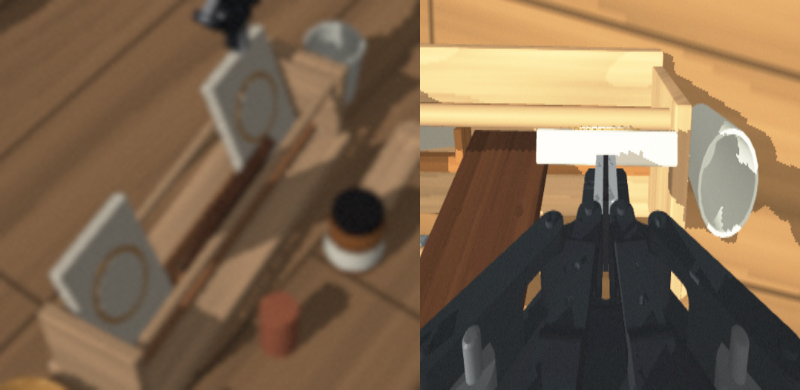

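The wrist half shows bat A's white top edge at rows 128-165. The fingertip at (605,160) lies over or past it on the rear side. So the tips may be passing above the bat, and I'll measure that.

```bash
cat > m.py <<'E'
from h import *
from rig import manip
from scipy.spatial.transform import Rotation as R
s=manip.get_state();Tt=np.eye(4);Tt[:3,:3]=R.from_quat(s['ee_rot'],scalar_first=True).as_matrix();Tt[:3,3]=s['position']
w=manip.get_image("wrist");d=dict(K=w["camera_matrix"],T=Tt@w["hand_eye"]);im=w["img"]
x=np.array([.9906,.137,0]);y=np.array([-.137,.9906,0]);tip=(Tt@[0,0,.022,1])[:3]
hsv=cv2.cvtColor(im,cv2.COLOR_RGB2HSV);m=((hsv[...,1]<40)&(hsv[...,2]>190)).astype(np.uint8)
n,l,st,c=cv2.connectedComponentsWithStats(m);print("tip",tip.round(4),"px",proj(d,tip).round())
for i in range(1,n):
    if st[i,4]>400:
        u0,v0,W,H,A=st[i];print(st[i])
        for z in(.16,.17):
            for nm,v in(("robotside",v0),("farside",v0+H)):
                q=ray(d,u0+W/2,v,z)-tip;L=np.linalg.norm(ray(d,u0,v,z)-ray(d,u0+W,v,z));print(z,nm,"rel tip rack x %.4f y %.4f width %.4f"%(q@x,q@y,L))
E
python3 m.py; python3 - <<'E'
from rig import manip;print(manip.get_state()['clock'])
E
```

```text
tip [0.4759 0.1834 0.1573] px [249. 225.]
[ 375  204   80   77 1347]
0.16 robotside rel tip rack x -0.0143 y 0.0963 width 0.0465
0.16 farside rel tip rack x 0.0361 y 0.1038 width 0.0501
0.17 robotside rel tip rack x -0.0175 y 0.0903 width 0.0436
0.17 farside rel tip rack x 0.0299 y 0.0974 width 0.0470
[ 157  208  190   25 4180]
0.16 robotside rel tip rack x -0.0117 y 0.0016 width 0.1108
0.16 farside rel tip rack x 0.0040 y 0.0016 width 0.1134
0.17 robotside rel tip rack x -0.0149 y 0.0015 width 0.1039
0.17 farside rel tip rack x -0.0002 y 0.0015 width 0.1064
4.45
```

The bat hasn't moved. The first approach, at TCP z 0.162, pushed it but caught a finger shelf. This one passed over its top, so I'll retry at a height between the two.

>>> pendant([
  [0,0,-0.01,0],
  [0.02,0,0,0],
  [0.014,0,0,0],
  [0,0,0.011,0],
  [0,0,0.011,0],
])

```text
clock: 4.87
position: [0.442, 0.1789, 0.1685]
ee_rot: [0.001, -0.069, 0.998, 0.0]
contact_force: [0.3, 0.3, -0.2]
width: -0.0
gripper_force: 0.0
```

>>> pendant([
  [0,0,0,0],
  [-0.008,0,0,0],
  [-0.008,0,0,0],
  [-0.003,0,-0.0005,0],
  [-0.003,0,-0.0005,0],
])

```text
clock: 5.28
position: [0.4655, 0.182, 0.1688]
ee_rot: [0.001, -0.069, 0.998, 0.0]
contact_force: [0.4, -0.1, 0.2]
width: -0.0002
gripper_force: 0.0
```

>>> pendant([
  [-0.004,0,-0.001,0],
  [-0.004,0,-0.001,0],
  [0,0,0,0],
])

```text
clock: 5.53
position: [0.4732, 0.183, 0.1706]
ee_rot: [0.001, -0.069, 0.998, 0.0]
contact_force: [0.1, 0.2, -0.0]
width: -0.0001
gripper_force: 0.0
```

```bash
python3 w.py A; python3 m.py
```

```text
yaw err -0.03680185548271473 to edge in rack xyz -0.006845483200990327 -0.0002020818761385966 -0.007550577798447783 tool [ 0.00685596 -0.00019883  0.00754098] toolx [-0.99048245 -0.13763196 -0.00139715]
tip [0.4732 0.183  0.1486] px [249. 225.]
[ 379  209   83   80 1479]
0.16 robotside rel tip rack x -0.0142 y 0.0945 width 0.0458
0.16 farside rel tip rack x 0.0360 y 0.1023 width 0.0496
0.17 robotside rel tip rack x -0.0175 y 0.0884 width 0.0429
0.17 farside rel tip rack x 0.0294 y 0.0956 width 0.0463
[ 152  218  200   26 4088]
0.16 robotside rel tip rack x -0.0087 y 0.0015 width 0.1113
0.16 farside rel tip rack x 0.0071 y 0.0016 width 0.1141
0.17 robotside rel tip rack x -0.0124 y 0.0014 width 0.1041
0.17 farside rel tip rack x 0.0023 y 0.0015 width 0.1067
```

```bash
python3 - <<'E'
from h import *
from rig import manip
from scipy.spatial.transform import Rotation as R
s=manip.get_state();Tt=np.eye(4);Tt[:3,:3]=R.from_quat(s['ee_rot'],scalar_first=True).as_matrix();Tt[:3,3]=s['position']
w=manip.get_image("wrist");d=dict(K=w["camera_matrix"],T=Tt@w["hand_eye"])
q=manip.get_image("scene");e=dict(K=q["camera_matrix"],T=q["T"])
for x in(-.011,0,.011):
  for z in(-.01,0,.01,.022,.03): print(x,z,"wrist",((proj(d,(Tt@[x,0,z,1])[:3])-[170,180])*[2.5,2.5]).round(),"scene",((proj(e,(Tt@[x,0,z,1])[:3])-[225,105])*6).round()+[400,0])
a=cv2.resize(w["img"][180:340,170:330],(400,400),interpolation=cv2.INTER_CUBIC);b=cv2.resize(q["img"][105:172,225:292],(400,400),interpolation=cv2.INTER_CUBIC)
cv2.imwrite("pics/v4.png",cv2.hconcat([a,b])[:,:,::-1])
E
```

```text
-0.011 -0.01 wrist [198. 222.] scene [553. 190.]
-0.011 0 wrist [198. 198.] scene [554. 203.]
-0.011 0.01 wrist [198. 177.] scene [554. 217.]
-0.011 0.022 wrist [198. 155.] scene [555. 232.]
-0.011 0.03 wrist [198. 141.] scene [555. 243.]
0 -0.01 wrist [198. 172.] scene [535. 183.]
0 0 wrist [198. 151.] scene [536. 196.]
0 0.01 wrist [198. 132.] scene [536. 210.]
0 0.022 wrist [198. 112.] scene [537. 225.]
0 0.03 wrist [198. 101.] scene [538. 236.]
0.011 -0.01 wrist [198. 120.] scene [517. 176.]
0.011 0 wrist [198. 102.] scene [518. 189.]
0.011 0.01 wrist [198.  86.] scene [519. 203.]
0.011 0.022 wrist [198.  69.] scene [520. 218.]
0.011 0.03 wrist [198.  59.] scene [520. 229.]
```

View pics/v4.png

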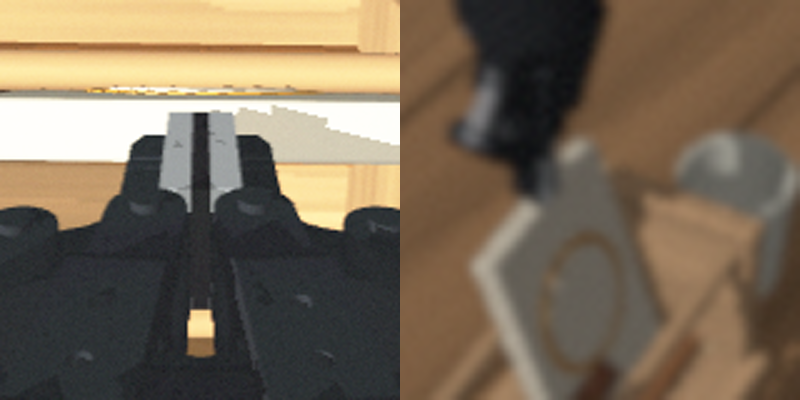

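The wrist half shows the pad end at about (198,112) lying over the white top edge. The scene half shows the tip meeting the top edge at about (540,200). So the fingertips ride on top, meaning the effective tip is near TCP level. I'll back off, go 20 mm lower (still above the rail by either reading), and push again.

>>> pendant([
  [0,0,-0.008,0],
  [0.02,0,0,0],
  [0.02,0,0,0],
  [0,0,0.014,0],
  [0,0,0.014,0],
])

```text
clock: 6.1
position: [0.4318, 0.1775, 0.1514]
ee_rot: [0.001, -0.069, 0.998, 0.0]
contact_force: [0.2, -0.5, -0.2]
width: -0.0002
gripper_force: 0.0
```

>>> pendant([
  [0,0,0,0],
  [-0.008,0,0,0],
  [-0.008,0,0,0],
  [-0.006,0,0,0],
  [0,0,0,0],
])

```text
clock: 6.52
position: [0.457, 0.1808, 0.151]
ee_rot: [0.002, -0.069, 0.998, 0.0]
contact_force: [-0.7, 0.0, 0.0]
width: 0.0
gripper_force: 0.1
```

>>> pendant([
  [-0.004,0,0,0],
  [-0.004,0,0,0],
  [-0.004,0,0,0],
  [0,0,0,0],
])

```text
clock: 6.85
position: [0.4671, 0.1822, 0.1503]
ee_rot: [0.001, -0.069, 0.998, 0.0]
contact_force: [-0.4, 0.2, 0.2]
width: -0.0002
gripper_force: 0.1
```

```bash
python3 w.py A; python3 m.py
```

```text
yaw err -0.039733813185069765 to edge in rack xyz -0.0007431706229709111 -0.00021477895176029067 0.012686467572036453 tool [ 0.00072775 -0.00021252 -0.0126874 ] toolx [-0.99047563 -0.13768272 -0.00122531]
tip [0.4671 0.1822 0.1283] px [249. 225.]
[ 388  224   90   86 1825]
0.16 robotside rel tip rack x -0.0133 y 0.0893 width 0.0438
0.16 farside rel tip rack x 0.0353 y 0.0974 width 0.0477
0.17 robotside rel tip rack x -0.0172 y 0.0826 width 0.0405
0.17 farside rel tip rack x 0.0277 y 0.0901 width 0.0441
```

Now it's light contact with no upward force, so I'll keep pushing.

>>> pendant([
  [-0.005,0,0,0],
  [-0.005,0,0,0],
  [-0.005,0,0,0],
  [-0.005,0,0,0],
  [-0.005,0,0,0],
])

```text
clock: 7.32
position: [0.4914, 0.1856, 0.1502]
ee_rot: [0.0, -0.069, 0.998, 0.0]
contact_force: [-0.6, -0.3, 0.5]
width: 0.0002
gripper_force: 0.0
```

>>> pendant([
  [-0.005,0,0,0],
  [-0.005,0,0,0],
  [-0.005,0,0,0],
  [0,0,0,0],
])

```text
clock: 7.65
position: [0.5069, 0.1877, 0.1502]
ee_rot: [0.001, -0.069, 0.998, 0.0]
contact_force: [0.3, -0.1, -0.2]
width: 0.0001
gripper_force: 0.0
```

```bash
python3 v.py v5
```

```text
(no output)
```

View pics/v5.png

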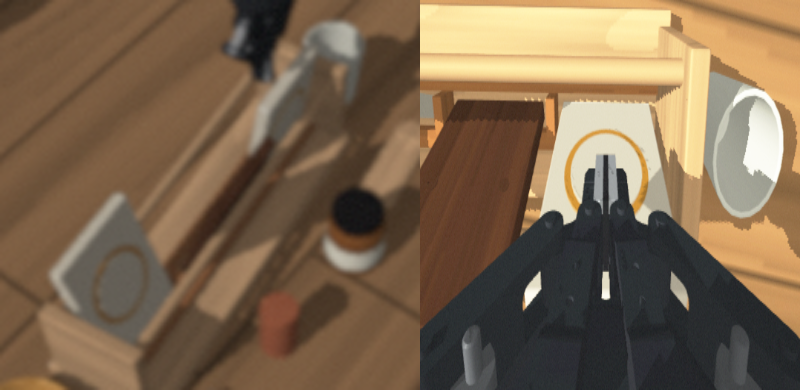

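Bat A now leans back, with its front face and ring visible in the wrist half at about (605,170). Next I'll withdraw and move to bat B.

>>> pendant([
  [0.02,0,0,0],
  [0.02,0,0,0],
  [0.02,0,0,0],
  [0.02,0,0,0],
  [0.015,0,0,0],
])

```text
clock: 8.17
position: [0.4091, 0.1741, 0.15]
ee_rot: [-0.001, -0.069, 0.998, -0.0]
contact_force: [-1.2, -0.3, -1.0]
width: -0.0002
gripper_force: 0.0
```

>>> pendant([
  [0,0,-0.03,0],
  [0,0,-0.03,0],
  [0,-0.035,0,0],
  [0,-0.035,0,0],
  [0,-0.035,0,0],
])

```text
clock: 8.58
position: [0.4257, 0.0699, 0.2111]
ee_rot: [0.001, -0.07, 0.998, -0.0]
contact_force: [0.2, 0.1, -0.2]
width: 0.0001
gripper_force: 0.0
```

>>> pendant([
  [0,-0.035,0,0],
  [0,-0.035,0,0],
  [0,-0.035,0,0],
  [0,-0.035,0,0],
  [0,0,0,0],
])

```text
clock: 9.0
position: [0.4463, -0.0739, 0.2104]
ee_rot: [0.001, -0.066, 0.998, -0.002]
contact_force: [0.3, 0.0, -0.6]
width: 0.0
gripper_force: 0.0
```

```bash
python3 w.py B
python3 - <<'E'
from rig import manip
import cv2
d=manip.get_image("top")["img"];cv2.imwrite("pics/top6.png",cv2.resize(d[170:280,140:340],None,fx=4,fy=4,interpolation=cv2.INTER_CUBIC)[:,:,::-1])
E
```

```text
yaw err 0.25237155074713374 to edge in rack xyz 0.05319814662458724 -0.01824090886271653 -0.04742376094540693 tool [-0.05322572 -0.01779332  0.04756076] toolx [-0.99116421 -0.13263623 -0.00106729]
```

View pics/top6.png

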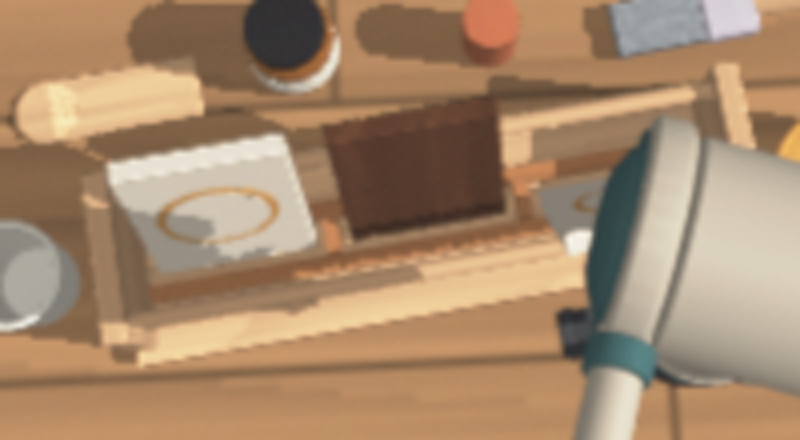

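Bat A leans on the rear rail parallel to the wooden bat, with its lower edge in the groove (180-315, 250). Now bat B.

>>> pendant([
  [0,-0.006,0.02,0],
  [0,-0.006,0.02,0],
  [0,-0.006,0.02,0],
  [0,0,0,0],
  [0,0,0,0],
])

```text
clock: 9.47
position: [0.4466, -0.0848, 0.1497]
ee_rot: [-0.001, -0.069, 0.998, 0.001]
contact_force: [0.0, -0.4, 0.4]
width: -0.0003
gripper_force: 0.0
```

```bash
python3 w.py B
```

```text
yaw err -0.06250121043494077 to edge in rack xyz 0.05435548994651239 -0.0073903086712992175 0.01331532707982705 tool [-0.05431447 -0.00742336 -0.01345711] toolx [-0.99041821 -0.13808071  0.00234222]
```

>>> pendant([
  [-0.012,0,0,0],
  [-0.012,0,0,0],
  [-0.008,0,0,0],
  [-0.004,0,0,0],
  [-0.005,0,0,0],
])

```text
clock: 9.88
position: [0.4894, -0.0801, 0.1507]
ee_rot: [0.0, -0.07, 0.998, -0.0]
contact_force: [-0.8, 0.7, -0.4]
width: 0.0003
gripper_force: 0.1
```

>>> pendant([
  [-0.005,0,0,0],
  [-0.005,0,0,0],
  [-0.005,0,0,0],
  [-0.005,0,0,0],
  [-0.005,0,0,0],
])

```text
clock: 10.3
position: [0.5135, -0.0769, 0.1502]
ee_rot: [0.0, -0.069, 0.998, 0.0]
contact_force: [0.3, -0.4, -0.9]
width: 0.0001
gripper_force: 0.0
```

```bash
python3 w.py B
```

```text
yaw err -0.03517234552591616 to edge in rack xyz -0.012937107019148976 -0.006077964104883305 0.012828592384779652 tool [ 0.01293997 -0.00606889 -0.01282955] toolx [-9.90487306e-01 -1.37604128e-01 -3.88698821e-05]
```

>>> pendant([
  [-0.005,0,0,0],
  [-0.005,0,0,0],
  [-0.005,0,0,0],
  [-0.005,0,0,0],
  [-0.005,0,0,0],
])

```text
clock: 10.72
position: [0.5383, -0.0734, 0.1502]
ee_rot: [0.0, -0.069, 0.998, 0.0]
contact_force: [0.4, 0.2, 0.2]
width: 0.0
gripper_force: 0.0
```

>>> pendant([
  [-0.003,0,0,0],
  [0,0,0,0],
  [0,0,0,0],
  [0,0,0,0],
])

```text
clock: 11.05
position: [0.5405, -0.0731, 0.1501]
ee_rot: [-0.0, -0.069, 0.998, 0.0]
contact_force: [-0.1, 0.2, -0.2]
width: 0.0002
gripper_force: 0.0
```

>>> pendant([
  [0.02,0,0,0],
  [0.02,0,0,0],
  [0.02,0,0,0],
  [0.02,0,0,0],
  [0.02,0,0,0],
])

```text
clock: 11.47
position: [0.4405, -0.0869, 0.1502]
ee_rot: [-0.0, -0.069, 0.998, 0.0]
contact_force: [-0.2, 0.4, 0.9]
width: 0.0003
gripper_force: 0.0
```

>>> pendant([
  [0.03,0,0,0],
  [0.03,0,0,0],
  [0.02,0,-0.02,0],
  [0.02,0,-0.02,0],
  [0.0,0,0,0],
])

```text
clock: 11.88
position: [0.3407, -0.101, 0.1927]
ee_rot: [0.001, -0.068, 0.998, -0.001]
contact_force: [-0.1, 0.8, 0.4]
width: 0.0002
gripper_force: 0.0
```

```bash
python3 - <<'E'
from rig import manip
import cv2
d=manip.get_image("top")["img"];cv2.imwrite("pics/top7.png",cv2.resize(d[150:280,130:390],(800,400),interpolation=cv2.INTER_CUBIC)[:,:,::-1])
E
```

```text
(no output)
```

View pics/top7.png

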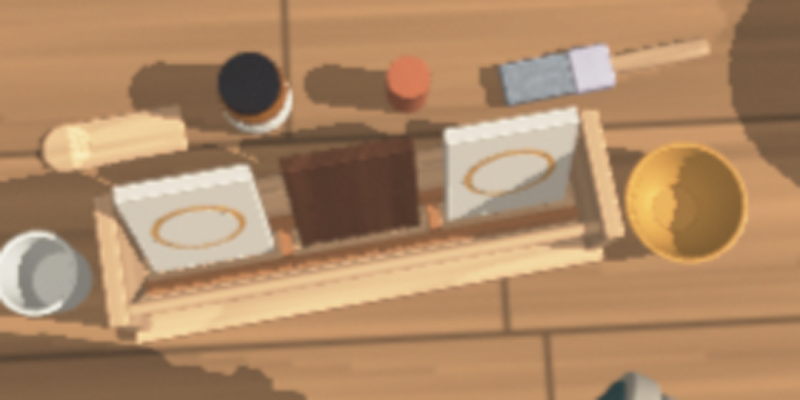

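All three bats now lean back on the rear rail, with plaster A at about (195,220), wood at (350,190) and plaster B at (510,165). Their feet are in the groove and everything else is where it was.

>>> pendant([
  [0,0,0,0],
  [0,0,0,0],
])

```text
clock: 12.1
position: [0.3431, -0.1005, 0.1897]
ee_rot: [0.0, -0.069, 0.998, 0.0]
contact_force: [1.3, 0.2, -0.4]
width: 0.0001
gripper_force: 0.0
```

```bash
python3 -c "
from rig import manip;print(manip.sign_off())"
```

```text
the job is handed in; nothing more can be done
None
```

Both plaster bats now lean back on the rear rail with their feet in the groove, and the wooden bat and everything else look unmoved in the last top view; I handed the job in at 12.1 s, though an early try at the first bat pressed down on its top edge with about 22 N before I backed off and went lower.

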